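# Pin, load and lock the ear-defender rail

### The job

Put the ear defenders away on the lockable rail: set the lock's three dials to the code 5-2-4 (dial nearest the robot first; each pointer squarely on its mark, counted clockwise from the long mark 0) and, with the code set, push the rail's headed locking pin fully home through fork and lug. Only then hang every ear defender over the rail, side by side between the posts, headband across the bar with one cup on each side. When all hang, lock up by turning every dial at least one whole mark away from its code number, and leave the tools and other things on the bench where they are.

Things in the scene. Friction and masses are not known exactly. Their poses are not given: they have to be found in the camera images.
- rack: Grey steel rack fixed to the bench. Origin on the bench under the middle of its rail; x along the rail, roughly away from the robot; y left, z up. Base strip 440 (x) x 70 x 10 high. To the right a lock housing 310 (x) x 110, top 50 mm high, centred at x -40, y -270 mm, with three dials in a row along x, each with eight white marks, the long one (number 0) on its +x side.
- rail_mid (a point): Middle of the rail, on its axis, 170 mm above the bench; axes as the rack's. The rail is a round steel bar 16 mm thick along x, between two posts (20 mm thick, 180 high) at x = +-200 mm.
- dial1 (a joint): Dial 1 (nearest the robot): angle of its pointer, rad, clockwise seen from above from the long white mark (rack +x side). Mark k is at k*pi/4; its code number 5 is 3.927 rad. Turns both ways between stops at -0.15 and 5.65 (cannot pass between marks 7 and 0), friction 0.06 N m, stays where left.
- dial1_grip (a point): Point on the vertical axis of dial 1, 78 mm above the bench, inside its black bar handle (56 long x 16 thick, from 56 to 92 mm above the bench; below it a 62 mm disc, top at 56 mm). x axis: along the bar towards its pointer end (white stripe on top); z up.
- dial2 (a joint): Dial 2 (the middle one): angle of its pointer, rad, clockwise seen from above from the long white mark (rack +x side). Mark k is at k*pi/4; its code number 2 is 1.571 rad. Turns both ways between stops at -0.15 and 5.65 (cannot pass between marks 7 and 0), friction 0.06 N m, stays where left.
- dial2_grip (a point): Point on the vertical axis of dial 2, 78 mm above the bench, inside its black bar handle (56 long x 16 thick, from 56 to 92 mm above the bench; below it a 62 mm disc, top at 56 mm). x axis: along the bar towards its pointer end (white stripe on top); z up.
- dial3 (a joint): Dial 3 (farthest from the robot): angle of its pointer, rad, clockwise seen from above from the long white mark (rack +x side). Mark k is at k*pi/4; its code number 4 is 3.142 rad. Turns both ways between stops at -0.15 and 5.65 (cannot pass between marks 7 and 0), friction 0.06 N m, stays where left.
- dial3_grip (a point): Point on the vertical axis of dial 3, 78 mm above the bench, inside its black bar handle (56 long x 16 thick, from 56 to 92 mm above the bench; below it a 62 mm disc, top at 56 mm). x axis: along the bar towards its pointer end (white stripe on top); z up.
- pin (a joint): How far the captive steel locking pin is pushed in, m: 0 = sticking out, 0.045 = fully home with its head on the fork. It slides along the rack's +x (away from the robot) with about 4 N friction and stays where it is left.
- pin_head (a point): Centre of the outer (robot-side) face of the pin's round head, 36 mm across, 8 thick, 65 mm above the bench, at rack y = -142 mm; axes as the rack's, push along +x. The fork, a lug between two cheeks, spans rack x = -20 to 36 mm, 46 mm wide, 93 high.
- muff1_center (a point): Centre of an ear defender that stands on its cups: an arch 148 mm wide (own x), 125 high, 0.2 kg; this point is half-way up; z up. Black band 24 mm wide (y), 5 thick; its crown is flat at the very top over x = -45 to 45 mm, then slopes to two orange cups at x = +-60 mm, each 28 (x) x 62 (y) x 70 high. May be absent.
- muff2_center (a point): The same point of a second, identical ear defender; sizes as muff1. Its crown can be pinched from above across the 24 mm width, about 33 mm to one side of the middle, so that the middle stays free for the rail. May be absent.
- muff3_center (a point): The same point of a third, identical ear defender; sizes as muff1. Hung level on the rail, this point is 49.5 mm below the rail's axis, 120.5 mm above the bench; if knocked there it swings for a while. May be absent.
- hammer: Bystander: claw hammer lying on the bench; leave it alone.
- spanner: Bystander: steel spanner lying on the bench; leave it alone.
- tape: Bystander: paper-coloured roll of tape, 96 mm across and 25 mm high, lying flat; leave it alone.
- spray: Bystander: spray can standing upright, 64 mm across, 170 mm high; leave it alone.
- driver: Bystander: screwdriver lying on the bench; leave it alone.
- bin: Bystander: open black parts bin 130 x 100 x 55 mm; leave it alone.
There are look-alikes about, which are no part of the job. Leave any red look-alike of the part that bears muff2_center alone.

How it is judged:
On the way, in this order (a step that is already met when the one before it is completed fails the run):
1. all three dials on the code 5-2-4 (value of joint dial1 between 3.727 and 4.127 rad and value of joint dial2 between 1.3708 and 1.7708 rad and value of joint dial3 between 2.9416 and 3.3416 rad), for 0.2 s.
2. locking pin fully home, dials on the code (all of step 1 and value of joint pin above 0.041 m), for 0.2 s.
3. every ear defender hangs over the rail, pin home, dials still on the code (all of step 2 and y of muff1_center in the frame of rack between -0.045 and 0.045 m and x of muff1_center in the frame of rack between -0.165 and 0.165 m and z of muff1_center in the frame of rack between 0.104 and 0.136 m and angle between each of muff1_center, muff2_center, muff3_center's own z axis and vertical below 0.5 rad and angle between the y axis of each of muff1_center, muff2_center, muff3_center and the x axis of rack, either way round below 0.6 rad and y of muff2_center in the frame of rack between -0.045 and 0.045 m and x of muff2_center in the frame of rack between -0.165 and 0.165 m and z of muff2_center in the frame of rack between 0.104 and 0.136 m and y of muff3_center in the frame of rack between -0.045 and 0.045 m and x of muff3_center in the frame of rack between -0.165 and 0.165 m and z of muff3_center in the frame of rack between 0.104 and 0.136 m), for 0.2 s.
4. every dial turned off its code number ((value of joint dial1 below 3.327 rad or value of joint dial1 above 4.527 rad) and (value of joint dial2 below 0.9708 rad or value of joint dial2 above 2.1708 rad) and (value of joint dial3 below 2.5416 rad or value of joint dial3 above 3.7416 rad)), for 0.2 s.
At the end, for the whole second after the job is handed in: Each dial 0.6 rad or more off its code mark, pin within 4 mm of home, every ear defender present hanging over the rail between the posts (centre within 45 mm sideways of the bar, 104 to 136 mm up, upright within 0.5 rad, square to the rail within 0.6 rad) (all of step 4 and value of joint pin above 0.041 m and y of muff1_center in the frame of rack between -0.045 and 0.045 m and x of muff1_center in the frame of rack between -0.165 and 0.165 m and z of muff1_center in the frame of rack between 0.104 and 0.136 m and angle between each of muff1_center, muff2_center, muff3_center's own z axis and vertical below 0.5 rad and angle between the y axis of each of muff1_center, muff2_center, muff3_center and the x axis of rack, either way round below 0.6 rad and y of muff2_center in the frame of rack between -0.045 and 0.045 m and x of muff2_center in the frame of rack between -0.165 and 0.165 m and z of muff2_center in the frame of rack between 0.104 and 0.136 m and y of muff3_center in the frame of rack between -0.045 and 0.045 m and x of muff3_center in the frame of rack between -0.165 and 0.165 m and z of muff3_center in the frame of rack between 0.104 and 0.136 m); the robot touches nothing.
It fails at once if an ear defender is hung on the rail before the pin is home (value of joint pin below 0.04 m and ((y of muff1_center in the frame of rack between -0.045 and 0.045 m and x of muff1_center in the frame of rack between -0.165 and 0.165 m and z of muff1_center in the frame of rack between 0.104 and 0.136 m and angle between muff1_center's own z axis and vertical below 0.5 rad and angle between the y axis of muff1_center and the x axis of rack, either way round below 0.6 rad and contact force between muff1 and rack above 0.3 N) or (y of muff2_center in the frame of rack between -0.045 and 0.045 m and x of muff2_center in the frame of rack between -0.165 and 0.165 m and z of muff2_center in the frame of rack between 0.104 and 0.136 m and angle between muff2_center's own z axis and vertical below 0.5 rad and angle between the y axis of muff2_center and the x axis of rack, either way round below 0.6 rad and contact force between muff2 and rack above 0.3 N) or (y of muff3_center in the frame of rack between -0.045 and 0.045 m and x of muff3_center in the frame of rack between -0.165 and 0.165 m and z of muff3_center in the frame of rack between 0.104 and 0.136 m and angle between muff3_center's own z axis and vertical below 0.5 rad and angle between the y axis of muff3_center and the x axis of rack, either way round below 0.6 rad and contact force between muff3 and rack above 0.3 N))).
It fails at once if another thing on the bench is moved more than 40 mm (distance of any of hammer, spanner, tape, spray, driver, bin from where it was at the start of the episode above 0.04 m).
Of muff1, muff2, muff3 only 2 to 3 are there at a start; the rules pass over those that are not, and their reading is None.
At some moment in a run one of muff1, muff2, muff3 may be knocked a few centimetres aside while the robot is not near it.
It also fails if it takes over 210 s, if anything falls off the work surface, if the arm or the gripper's body presses on something with over 40 N, if the wrist force passes 120 N, or if a joint passes its speed limit or range.

### The arm

A 6-joint arm with a two-finger parallel gripper is mounted at the origin on the work surface. World frame = base frame: x ahead of the robot, y to its left, z up, the work surface at z = 0. Lengths are in m, angles in rad, forces in N, time in s.
With the tool pointing down it reaches from about 0.3 to 1 m from the base axis. Payload 5.1 kg.
Tool frame: the origin (TCP) lies at the very end of the fingers, on their centre line; the grasp point (between the pads) lies r.grip_point_offset behind it (r.grip_point_offset is the distance from the TCP to the grasp point, in m); z points along the fingers, y is the line along which they close (so a half turn about z gives the same grasp; the last joint's range is limited). The gripper opens to 95 mm and grips with 3 to 60 N. Pads are 20 mm wide; open, the fingers measure 119 mm over their backs; the gripper's body (75 mm by 180 mm) begins 59 mm behind the grasp point.
Start: joints at [1.034, 0.124, 1.65, -0, 1.367, -0.083], TCP at [0.285, 0.584, 0.215] pointing down, gripper open.
Joint ranges: [-2.61, 2.61], [-1.02, 2.33], [0.03, 2.71], [-1.35, 4.49], [0.32, 2.68], [-2.91, 2.91]. Speed limits (rad/s): [2.57, 2.57, 3.14, 3.14, 3.14, 3.14].

### API

Orientations are given as [roll, pitch, yaw] about the fixed x, y, z axes, in that order (R = Rz(yaw) Ry(pitch) Rx(roll)).
In Python, from station import r gives the robot as it stands.
- The arm moves only by the shell command python3 -m crank 'ROWS' [OPENING]. ROWS is text: rows parted by semicolons, each of 6 numbers parted by spaces: the shift along the world's x, y, z in cm, then the turn, a rotation vector about the world's x, y, z in rad. A call has 1 to 12 rows; each row is the pose to reach, as a shift and turn from the pose commanded when the call began; what a row does not reach only later rows make up. A row lasts 1/10 s, in which the tool goes at most 50 mm and 8.59 degrees, less where a joint would pass 70% of its speed; a pose out of reach is approached as far as the arm can. A call with a gripper value outside its range is refused whole. OPENING is the finger opening in cm, from 0 to 9.51, set as the call begins (- or left out, the last holds). The fingers move at their own pace and stop on an object; the grip force is fixed at half the most. Time passes only in rows, so rows that repeat a pose let the fingers close. It gives the time, the measured TCP pose, the force, the opening and the grip force at its end, in the units of the state.
- r.get_obs(): the state, without advancing time (a new reading comes with each control period).
- r.snapshot(name): name is "scene" or "top"; returns (picture, depth): 400x640x3 uint8, red, green, blue; 400x640 float32, m along the optical axis (not along the pixel's ray), 0 where there is no reading.
- r.camera_params(name): a dict with "K" (3x3 intrinsics, pixels), "world_from_camera" (4x4, takes a point from camera to world coordinates). Camera axes: x right, y down, z forward; pixel columns grow to the right and rows downward; lengths in m; the calibration is good to about 2 mm. A picture is of the moment at which its call begins. camera_params takes no time and is no camera call.
- r.sign_off(): hands the job in; it is judged then, once.
The state is a dict: "time_s": time; "qpos": joint angles; "qd": joint speeds; "tau": joint torques, N m; "eef_pos": TCP position; "tool_rot": TCP orientation; "wrist_force": force on the tool from outside, world axes, zero at the start; "wrist_torque": the same for the moment, N m; "finger_gap": finger opening in m; "grasp_force": force on a finger pad.
Only numpy, scipy, OpenCV 4.12 (cv2) and the standard library are available. Lean on these libraries where they do the work, as an engineer would, in place of code of your own. Each camera call takes 0.05 s, during which the arm holds its last target. There are 200 camera calls.

## Working session

There is one attempt and no reset: what is moved stays moved. The work goes in short steps, Python scripts to look and compute and a shell command to move; the robot and the scene stay as the last step left them, time stands still between calls to the robot, and variables do not carry over. Pictures are saved under pics/ and viewed, at most 14 in all, crops included, and the job is handed in when it is done.

```bash
mkdir -p pics; ls; cat > h.py <<'E'
from station import r
import numpy as np, cv2
def snap(n,f=None):
    p,d=r.snapshot(n)
    if f: cv2.imwrite('pics/'+f,p[:,:,::-1])
    np.savez('/tmp/'+n,p=p,d=d); return p,d
def pt(n,u,v,z=None,d=None):
    c=r.camera_params(n);K=c['K'];T=np.array(c['world_from_camera'])
    ray=np.linalg.inv(K)@np.array([u,v,1.])
    if z is None:
        return (T@np.r_[ray*d[int(round(v)),int(round(u))],1])[:3]
    w=T[:3,:3]@ray; return T[:3,3]+w*(z-T[2,3])/w[2]
def cloud(n,d):
    c=r.camera_params(n);K=np.array(c['K']);T=np.array(c['world_from_camera'])
    v,u=np.mgrid[:400,:640]; q=np.stack([u,v,np.ones_like(u)],-1)@np.linalg.inv(K).T*d[...,None]
    return q@T[:3,:3].T+T[:3,3]
E
python3 - <<'E'
from h import *
p,d=snap('scene','s0.png'); p2,d2=snap('top','t0.png')
for n in('scene','top'):
    c=r.camera_params(n);print(n,np.round(c['K'],1).tolist(),np.round(c['world_from_camera'],3).tolist())
print(r.get_obs()['time_s'],r.grip_point_offset,r.get_obs()['tool_rot'])
E
```

```text
pics
scene [[473.5, 0.0, 322.7], [0.0, 473.5, 201.4], [0.0, 0.0, 1.0]] [[0.811, 0.396, -0.43, 1.169], [0.584, -0.575, 0.573, -0.894], [-0.021, -0.717, -0.697, 1.232], [0.0, 0.0, 0.0, 1.0]]
top [[505.0, 0.0, 316.4], [0.0, 505.0, 194.2], [0.0, 0.0, 1.0]] [[-0.025, -0.98, 0.197, 0.175], [-1.0, 0.026, 0.0, 0.0], [-0.005, -0.197, -0.98, 1.617], [0.0, 0.0, 0.0, 1.0]]
0.1 0.0188 [-3.13970601e+00 -1.58484144e-04  2.68778997e+00]
```

View pics/s0.png

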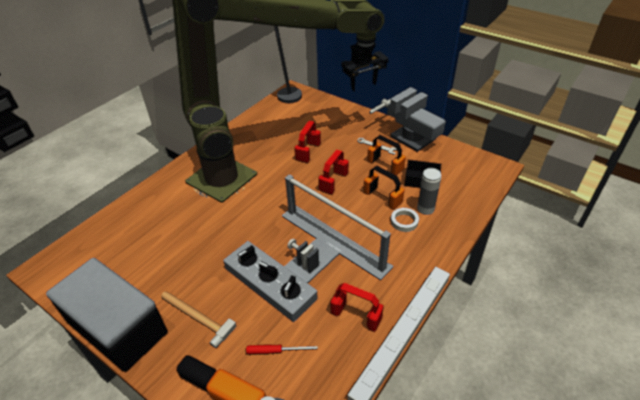

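View pics/t0.png

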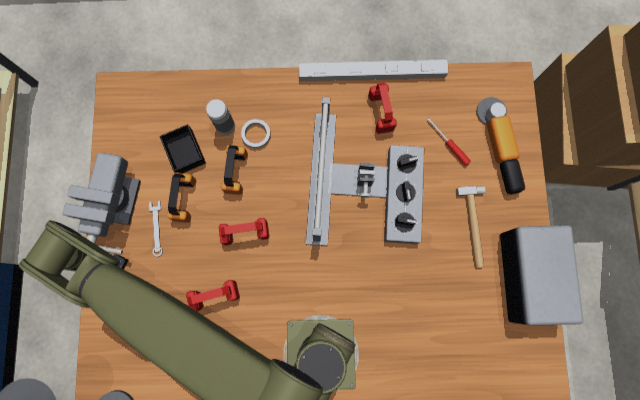

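The top view shows the dials at (404,222), (408,191) and (407,160), the pin at (365,180), and the rail from (318,240) to (325,100). Candidates for the ear defenders are the orange ones at top (233,169) and (180,197), and the red look-alikes at (244,231), (212,295) and (382,108). I choose the two orange ones with black bands and check them in a close crop.

```bash
python3 - <<'E'
from h import *
p=np.load('/tmp/top.npz')['p'];d=np.load('/tmp/top.npz')['d']
a=cv2.resize(p[140:250,340:430],None,fx=5,fy=5,interpolation=3)
b=cv2.resize(p[130:230,150:255],None,fx=3,fy=3,interpolation=3)
o=np.zeros((550,450+315,3),np.uint8);o[:,:450]=a;o[:300,450:]=b;cv2.imwrite('pics/c1.png',o[:,:,::-1])
X=cloud('top',d)
# rail: z 0.165..0.185
m=(X[...,2]>.16)&(X[...,2]<.185)&(X[...,1]>-.1)&(X[...,1]<.1)&(X[...,0]>.2);q=X[m];print('rail',m.sum(),q[:,:2].mean(0),cv2.fitLine(q[:,:2].astype(np.float32),cv2.DIST_HUBER,0,.01,.01).ravel(), q[:,0].min(),q[:,0].max())
h=p.astype(int)
# bands
for u0,v0 in((233,169),(180,197)):
    m=np.zeros(d.shape,bool);m[v0-30:v0+30,u0-25:u0+25]=1
    m&=(X[...,2]>.112)&(X[...,2]<.14);q=X[m][:,:2]; print('band',m.sum(),cv2.minAreaRect((q*1000).astype(np.float32)),q.mean(0),X[m][:,2].max())
m=np.zeros(d.shape,bool);m[140:250,380:430]=1;mm=m&(X[...,2]>.075)&(X[...,2]<.1)
n,l,s,c=cv2.connectedComponentsWithStats(mm.astype(np.uint8))
for i in range(1,n):
    if s[i,4]>8:print('dial',c[i],cv2.minAreaRect((X[l==i][:,:2]*1000).astype(np.float32)),X[l==i].mean(0))
E
```

```text
rail 776 [ 0.54794    -0.01559882] [ 0.99558014 -0.09391607  0.54794    -0.01559882] 0.34382560791925554 0.763723331788368
band 295 ((577.151123046875, 263.95635986328125), (24.858030319213867, 122.00357818603516), 83.02890014648438) [0.57601676 0.26379443] 0.13477444879695244
band 302 ((491.299072265625, 431.49029541015625), (27.746192932128906, 120.46381378173828), 83.36630249023438) [0.49058755 0.43111342] 0.13457918124545487
dial [408.31428571 160.76190476] ((581.826904296875, -289.77862548828125), (16.221986770629883, 57.67789077758789), 13.846397399902344) [ 0.58107787 -0.28950794  0.09081212]
dial [407.05357143 190.55357143] ((487.7407531738281, -280.6195373535156), (57.25651168823242, 16.964706420898438), 5.081281661987305) [ 0.48631267 -0.27982417  0.0907473 ]
dial [406.19469027 220.74336283] ((393.2323913574219, -271.37615966796875), (54.965084075927734, 16.538419723510742), 79.41441345214844) [ 0.39246502 -0.27153474  0.09063555]
```

View pics/c1.png

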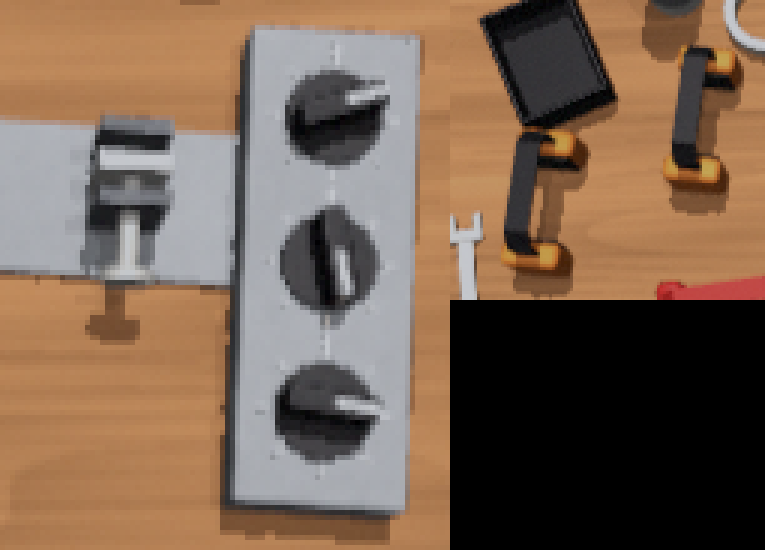

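Crop: the two chosen parts have a black band and orange cups, so they are the ear defenders; muff3 appears to be absent. The white stripes show dial 1 pointing right (about 95°), dial 2 pointing down (about 170°) and dial 3 pointing right and slightly up (about 71°). The pin head is at crop (127,270).

Turns needed: dial 1 clockwise 130°, dial 2 counter-clockwise 80°, dial 3 clockwise 109°.

```bash
python3 -m crank '0 0 4 0 0 0; 5 -40 4 0 0 -0.7; 5 -40 4 0 0 -0.7; 5 -40 4 0 0 -0.7; 5 -40 4 0 0 -0.7; 5 -40 4 0 0 -0.7; 5 -40 4 0 0 -0.7; 5 -40 4 0 0 -0.7; 5 -40 4 0 0 -0.7; 5 -40 4 0 0 -0.7' 4
```

```text
time_s: 1.1
eef_pos: [0.3355, 0.18, 0.2543]
tool_rot: [3.141, 0.002, 1.98]
wrist_force: [0.0, 0.5, 0.8]
finger_gap: 0.0398
grasp_force: 0.0
```

```bash
python3 -m crank '5.8 -45 0 0 0 -0.6; 5.8 -45 0 0 0 -0.6; 5.8 -45 0 0 0 -0.6; 5.8 -45 0 0 0 -0.6; 5.8 -45 0 0 0 -0.6; 5.8 -45 0 0 0 -0.6; 5.8 -45 0 0 0 -0.6; 5.8 -45 0 0 0 -0.6; 5.8 -45 0 0 0 -0.6; 5.8 -45 0 0 0 -0.6; 5.8 -45 -10 0 0 -0.6; 5.8 -45 -10 0 0 -0.6'; python3 -c "
from h import *
p,d=snap('scene','s1.png');snap('top')"
```

```text
time_s: 2.3
eef_pos: [0.3944, -0.2662, 0.155]
tool_rot: [3.138, 0.002, 1.388]
wrist_force: [0.3, 0.3, -1.1]
finger_gap: 0.04
grasp_force: 0.0
```

View pics/s1.png

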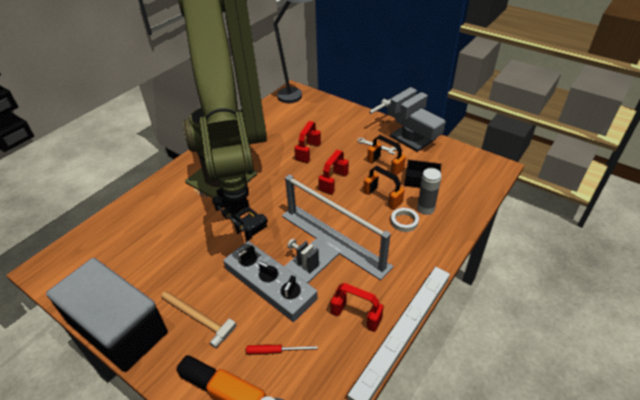

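The scene view shows the gripper above dial 1 and the bench otherwise unchanged, with no third orange ear defender in the area the arm was hiding.

```bash
python3 -m crank '0 -0.1 -5 0 0 0; 0 -0.1 -9.2 0 0 0; 0 -0.1 -9.2 0 0 0; 0 -0.1 -9.2 0 0 0'; python3 -m crank '0 0 0 0 0 0; 0 0 0 0 0 0; 0 0 0 0 0 0; 0 0 0 0 0 0; 0 0 0 0 0 0' 0.8
```

```text
time_s: 2.8
eef_pos: [0.3941, -0.2669, 0.0647]
tool_rot: [3.141, 0.0, 1.389]
wrist_force: [0.3, -0.0, -0.3]
finger_gap: 0.04
grasp_force: 0.0
time_s: 3.3
eef_pos: [0.3953, -0.2677, 0.0647]
tool_rot: [3.136, 0.001, 1.387]
wrist_force: [5.6, 0.8, 2.1]
finger_gap: 0.0156
grasp_force: 30.0
```

```bash
python3 -m crank '0 -0.4 -0.2 0 0 0; 0 -0.4 -0.2 0 0 0; 0 -0.4 -0.2 0 0 0' 3; python3 -m crank '0 0 0 0 0 0; 0 0 0 0 0 0; 0 0 0 0 0 0; 0 0 0 0 0 0' 0.8; python3 -m crank '0 0 0 0 0 -0.12; 0 0 0 0 0 -0.24; 0 0 0 0 0 -0.36; 0 0 0 0 0 -0.48; 0 0 0 0 0 -0.6; 0 0 0 0 0 -0.72; 0 0 0 0 0 -0.84; 0 0 0 0 0 -0.96; 0 0 0 0 0 -1.08; 0 0 0 0 0 -1.2; 0 0 0 0 0 -1.2'
```

```text
time_s: 3.6
eef_pos: [0.3926, -0.2708, 0.0604]
tool_rot: [-3.141, -0.0, 1.388]
wrist_force: [-0.5, 0.2, -0.1]
finger_gap: 0.029
grasp_force: 0.0
time_s: 4.0
eef_pos: [0.3946, -0.2711, 0.0606]
tool_rot: [3.137, 0.0, 1.387]
wrist_force: [8.1, -2.0, -5.1]
finger_gap: 0.0158
grasp_force: 30.0
time_s: 5.1
eef_pos: [0.3951, -0.2717, 0.0606]
tool_rot: [3.138, -0.005, 0.185]
wrist_force: [9.3, -2.9, -8.6]
finger_gap: 0.0158
grasp_force: 30.0
```

```bash
python3 -m crank '0 0 0 0 0 -0.12; 0 0 0 0 0 -0.24; 0 0 0 0 0 -0.36; 0 0 0 0 0 -0.48; 0 0 0 0 0 -0.6; 0 0 0 0 0 -0.72; 0 0 0 0 0 -0.84; 0 0 0 0 0 -0.96; 0 0 0 0 0 -1.065; 0 0 0 0 0 -1.065; 0 0 0 0 0 -1.065'; python3 -m crank '0 0 0 0 0 0; 0 0 0 0 0 0; 0 0 5 0 0 0; 0 0 8 0 0 0; 0 0 8 0 0 0' 4
```

```text
time_s: 6.2
eef_pos: [0.3949, -0.2723, 0.0606]
tool_rot: [-3.14, -0.006, -0.878]
wrist_force: [8.3, -6.4, -8.9]
finger_gap: 0.0157
grasp_force: 30.0
time_s: 6.7
eef_pos: [0.3955, -0.273, 0.1463]
tool_rot: [-3.14, -0.01, -0.877]
wrist_force: [0.7, -0.2, 0.5]
finger_gap: 0.0395
grasp_force: 0.0
```

```bash
python3 -m crank '9.3 -0.8 0 0 0 0.966; 9.3 -0.8 0 0 0 0.966; 9.3 -0.8 0 0 0 0.966; 9.3 -0.8 0 0 0 0.966; 9.3 -0.8 0 0 0 0.966; 9.3 -0.8 0 0 0 0.966; 9.3 -0.8 0 0 0 0.966; 9.3 -0.8 -4 0 0 0.966;  9.3 -0.8 -8 0 0 0.966; 9.3 -0.8 -8 0 0 0.966; 9.3 -0.8 -8 0 0 0.966'
```

```text
time_s: 7.8
eef_pos: [0.4852, -0.2783, 0.0594]
tool_rot: [-3.14, 0.002, 0.089]
wrist_force: [0.1, 0.4, -0.9]
finger_gap: 0.0402
grasp_force: 0.0
```

```bash
python3 -m crank '0.3 -0.25 0.1 0 0 0; 0.3 -0.25 0.1 0 0 0'; python3 -m crank '0 0 0 0 0 0; 0 0 0 0 0 0; 0 0 0 0 0 0; 0 0 0 0 0 0; 0 0 0 0 0 0' 0.8;  python3 -m crank '0 0 0 0 0 0.12; 0 0 0 0 0 0.24; 0 0 0 0 0 0.36; 0 0 0 0 0 0.48; 0 0 0 0 0 0.6; 0 0 0 0 0 0.72; 0 0 0 0 0 0.84; 0 0 0 0 0 0.96; 0 0 0 0 0 1.08; 0 0 0 0 0 1.2; 0 0 0 0 0 1.2'
```

```text
time_s: 8.0
eef_pos: [0.4891, -0.2815, 0.0617]
tool_rot: [3.142, -0.0, 0.089]
wrist_force: [0.2, 0.0, 0.5]
finger_gap: 0.04
grasp_force: 0.0
time_s: 8.5
eef_pos: [0.4889, -0.2808, 0.0617]
tool_rot: [-3.141, 0.0, 0.089]
wrist_force: [-0.5, 2.7, 1.0]
finger_gap: 0.0158
grasp_force: 30.0
time_s: 9.6
eef_pos: [0.4891, -0.281, 0.0617]
tool_rot: [3.142, -0.001, 1.289]
wrist_force: [0.8, 3.1, 1.2]
finger_gap: 0.0155
grasp_force: 30.0
```

```bash
python3 -m crank '0 0 0 0 0 0.12; 0 0 0 0 0 0.187; 0 0 0 0 0 0.187; 0 0 0 0 0 0.187'; python3 -m crank '0 0 0 0 0 0; 0 0 0 0 0 0; 0 0 5 0 0 0; 0 0 8 0 0 0; 9.3 -0.9 8 0 0 0.336; 9.3 -0.9 8 0 0 0.336; 9.3 -0.9 8 0 0 0.336; 9.3 -0.9 4 0 0 0.336; 9.3 -0.9 0 0 0 0.336; 9.3 -0.9 0 0 0 0.336; 9.3 -0.9 0 0 0 0.336' 4
```

```text
time_s: 10.0
eef_pos: [0.4892, -0.281, 0.0617]
tool_rot: [3.141, -0.001, 1.473]
wrist_force: [-0.0, 2.5, 0.3]
finger_gap: 0.0154
grasp_force: 30.0
time_s: 11.1
eef_pos: [0.5816, -0.2906, 0.0611]
tool_rot: [-3.14, -0.0, 1.811]
wrist_force: [0.7, -0.1, -0.1]
finger_gap: 0.04
grasp_force: 0.0
```

```bash
python3 -m crank '0 0 0 0 0 0; 0 0 0 0 0 0; 0 0 0 0 0 0; 0 0 0 0 0 0; 0 0 0 0 0 0' 0.8;  python3 -m crank '0 0 0 0 0 -0.12; 0 0 0 0 0 -0.24; 0 0 0 0 0 -0.36; 0 0 0 0 0 -0.48; 0 0 0 0 0 -0.6; 0 0 0 0 0 -0.72; 0 0 0 0 0 -0.84; 0 0 0 0 0 -0.96; 0 0 0 0 0 -1.08; 0 0 0 0 0 -1.2; 0 0 0 0 0 -1.2'
```

```text
time_s: 11.6
eef_pos: [0.5838, -0.2902, 0.0623]
tool_rot: [3.137, 0.002, 1.812]
wrist_force: [6.7, 0.6, -2.2]
finger_gap: 0.0159
grasp_force: 30.0
time_s: 12.7
eef_pos: [0.5832, -0.29, 0.0622]
tool_rot: [3.14, -0.002, 0.612]
wrist_force: [4.5, 1.8, -1.3]
finger_gap: 0.0163
grasp_force: 30.0
```

```bash
python3 -m crank '0 0 0 0 0 -0.12; 0 0 0 0 0 -0.24; 0 0 0 0 0 -0.36; 0 0 0 0 0 -0.48; 0 0 0 0 0 -0.6; 0 0 0 0 0 -0.706; 0 0 0 0 0 -0.706; 0 0 0 0 0 -0.706'; python3 -m crank '0 0 0 0 0 0; 0 0 0 0 0 0; 0 0 5 0 0 0; 0 0 10 0 0 0; -15.6 14.4 10 0 0 0; -15.6 14.4 10 0 0 0; -15.6 14.4 10 0 0 0; -15.6 14.4 10 0 0 0; -15.6 14.4 10 0 0 0;-15.6 14.4 10 0 0 0; -15.6 14.4 10 0 0 0' 4; python3 -m crank '0 0 0 0 0 0' 0; python3 - <<'E'
from h import *
p,d=snap('top')
X=cloud('top',d)
a=cv2.resize(p[140:250,340:430],None,fx=5,fy=5,interpolation=3);cv2.imwrite('pics/c2.png',a[:,:,::-1])
m=np.zeros(d.shape,bool);m[140:250,380:430]=1;mm=m&(X[...,2]>.075)&(X[...,2]<.1)
n,l,s,c=cv2.connectedComponentsWithStats(mm.astype(np.uint8))
for i in range(1,n):
    if s[i,4]>8:print('dial',c[i],cv2.minAreaRect((X[l==i][:,:2]*1000).astype(np.float32)))
E
```

```text
time_s: 13.5
eef_pos: [0.5831, -0.2896, 0.0622]
tool_rot: [-3.14, -0.002, -0.092]
wrist_force: [4.0, 3.0, -0.3]
finger_gap: 0.0158
grasp_force: 30.0
time_s: 14.6
eef_pos: [0.4269, -0.1472, 0.1625]
tool_rot: [3.14, -0.002, -0.094]
wrist_force: [0.4, -0.6, 0.6]
finger_gap: 0.0399
grasp_force: 0.0
time_s: 14.7
eef_pos: [0.4271, -0.1474, 0.1622]
tool_rot: [3.141, -0.001, -0.095]
wrist_force: [-0.2, 0.2, 0.8]
finger_gap: 0.0361
grasp_force: 0.0
dial [408.1682243  160.78504673] ((581.983642578125, -290.0157470703125), (17.134502410888672, 58.382938385009766), 84.81526947021484)
dial [411.01515152 190.57575758] ((485.4698181152344, -291.98199462890625), (32.788692474365234, 17.588001251220703), 88.12761688232422)
dial [405.93877551 220.67346939] ((393.1489562988281, -271.27239990234375), (15.743982315063477, 55.91307830810547), 39.52923583984375)
```

View pics/c2.png

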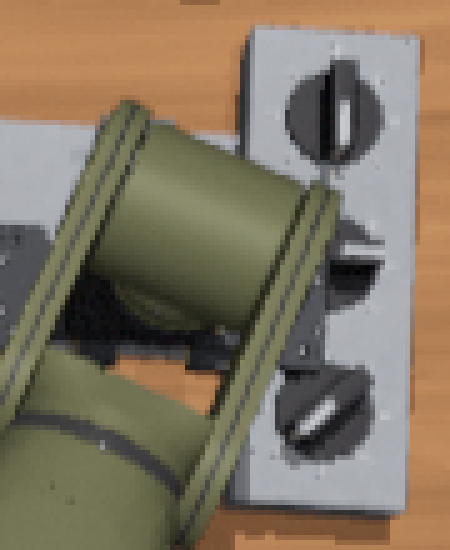

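The crop shows dial 1's pointer lower left (mark 5), dial 2's right (mark 2) and dial 3's straight back (mark 4), so the code is set. Next is the pin.

```bash
python3 -m crank '0 0 -5 0 0 0; 0 0 -10 0 0 0; 0 0 -11 0 0 0; 0 0 -11 0 0 0; 2 -0.2 -11 0 0 0; 3.5 -0.3 -11 0 0 0; 4.5 -0.4 -11 0 0 0; 5.5 -0.5 -11 0 0 0; 6.3 -0.6 -11 0 0 0;  6.3 -0.6 -11 0 0 0' 0; python3 -m crank '0.4 0 0 0 0 0; 0.8 -0.1 0 0 0 0; 1.1 -0.1 0 0 0 0; 1.1 -0.1 0 0 0 0'
```

```text
time_s: 15.75
eef_pos: [0.4907, -0.1527, 0.0525]
tool_rot: [3.141, -0.003, -0.094]
wrist_force: [0.1, -0.3, 0.4]
finger_gap: 0.0002
grasp_force: 0.0
time_s: 16.15
eef_pos: [0.5001, -0.1532, 0.0514]
tool_rot: [-3.141, -0.0, -0.094]
wrist_force: [-2.6, 0.1, 0.8]
finger_gap: 0.0004
grasp_force: 1.1
```

```bash
for i in 1 2; do python3 -m crank '0.3 0 0 0 0 0; 0.3 0 0 0 0 0; 0.3 0 0 0 0 0' | egrep 'eef|wrist'; done
```

```text
eef_pos: [0.5004, -0.1533, 0.0514]
wrist_force: [-13.5, 0.9, 8.2]
eef_pos: [0.5004, -0.1532, 0.0514]
wrist_force: [-24.5, 0.6, 18.1]
```

```bash
python3 -m crank '-4 0.4 0 0 0 0; -7 0.7 0 0 0 0; -7 0.7 5 0 0 0; -7 0.7 10 0 0 0; -7 0.7 15 0 0 0; -7 0.7 20 0 0 0; -9 5 24 0 0 0; -11 10 24 0 0 0; -13 14 24 0 0 0; -15 18 24 0 0 0; -15 18 24 0 0 0' 4.5; python3 - <<'E'
from h import *
p,d=snap('top');X=cloud('top',d);ps,ds=snap('scene')
o=np.zeros((560,640,3),np.uint8)
o[:300,:315]=cv2.resize(p[130:230,150:255],None,fx=3,fy=3,interpolation=3)
o[:300,320:640]=cv2.resize(p[110:260,300:460],(320,300),interpolation=3)
o[300:560,:520]=cv2.resize(ps[120:250,220:480],None,fx=2,fy=2,interpolation=3)
cv2.imwrite('pics/c3.png',o[:,:,::-1])
for Y,n in((X,'top'),(cloud('scene',ds),'scene')):
  for c0 in((.577,.264),(.491,.4315)):
    m=(np.hypot(Y[...,0]-c0[0],Y[...,1]-c0[1])<.09)&(Y[...,2]>.117)&(Y[...,2]<.14);q=Y[m];print(n,m.sum(),cv2.minAreaRect((q[:,:2]*1000).astype(np.float32)),np.median(q,0))
E
```

```text
time_s: 17.85
eef_pos: [0.3552, 0.0304, 0.2927]
tool_rot: [-3.14, -0.005, -0.087]
wrist_force: [-0.3, -0.6, -0.3]
finger_gap: 0.0448
grasp_force: 0.0
top 267 ((577.832275390625, 263.9756164550781), (26.399856567382812, 112.3006820678711), 83.30683898925781) [0.57641013 0.26401523 0.12486808]
top 283 ((499.87835693359375, 437.89971923828125), (26.584749221801758, 110.46735382080078), 84.17093658447266) [0.49935075 0.43699985 0.12508496]
scene 156 ((583.2588500976562, 261.93194580078125), (34.97195816040039, 106.75878143310547), 84.66173553466797) [0.58315377 0.26154345 0.12445176]
scene 122 ((502.30126953125, 436.3243713378906), (30.497539520263672, 105.29568481445312), 84.45038604736328) [0.50580931 0.43392693 0.12516166]
```

View pics/c3.png

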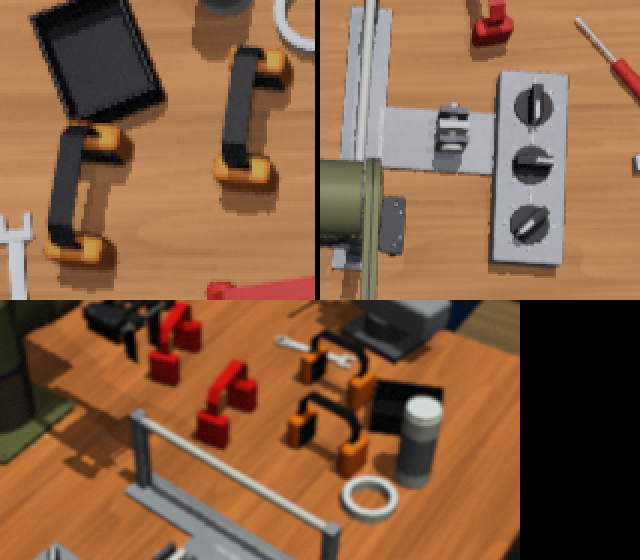

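The composite shows the pin head against the fork at (452,150), the code still set, and the defender near the bin shifted about 1 cm to (0.500, 0.438). The other is unchanged at (0.578, 0.264). I pick that one first, by its near end.

```bash
python3 -m crank '19 23.8 -5 0 0 -0.03; 19 23.8 -5 0 0 -0.03; 19 23.8 -5 0 0 -0.03; 19 23.8 -5 0 0 -0.03; 19 23.8 -5 0 0 -0.03; 19 23.8 -5 0 0 -0.03; 19 23.8 -5 0 0 -0.03; 19 23.8 -10 0 0 -0.03; 19 23.8 -15 0 0 -0.03; 19 23.8 -15 0 0 -0.03; 19 23.8 -15 0 0 -0.03' 4.5
```

```text
time_s: 19.05
eef_pos: [0.5463, 0.2632, 0.1411]
tool_rot: [3.141, 0.002, -0.126]
wrist_force: [0.4, 0.3, 1.8]
finger_gap: 0.045
grasp_force: 0.0
```

```bash
python3 -m crank '-0.1 0.5 0 0 0 0; -0.1 0.5 -3.7 0 0 0; -0.1 0.5 -3.7 0 0 0; -0.1 0.5 -3.7 0 0 0'|egrep 'eef|force'; python3 -m crank '0 0 0 0 0 0; 0 0 0 0 0 0; 0 0 0 0 0 0; 0 0 0 0 0 0; 0 0 0 0 0 0; 0 0 0 0 0 0' 1; python3 -m crank '0 0 2 0 0 0; 0 0 5 0 0 0; 0 0 9 0 0 0; 0 0 13 0 0 0; 0 0 17 0 0 0; 0 0 21 0 0 0; 0 0 25 0 0 0; 0 0 25 0 0 0'
```

```text
eef_pos: [0.5458, 0.27, 0.1068]
wrist_force: [-0.0, -0.4, 0.4]
grasp_force: 0.0
time_s: 20.05
eef_pos: [0.5456, 0.2698, 0.1059]
tool_rot: [-3.141, -0.001, -0.124]
wrist_force: [-1.5, -1.1, 5.6]
finger_gap: 0.0236
grasp_force: 30.0
time_s: 20.85
eef_pos: [0.5469, 0.2706, 0.3618]
tool_rot: [-3.136, -0.01, -0.124]
wrist_force: [1.4, 0.1, -1.0]
finger_gap: 0.0236
grasp_force: 30.0
```

```bash
python3 -m crank '1 -3 0 0 0 0.1; 1 -6 0 0 0 0.2; 2 -9 0 0 0 0.3; 3 -12 0 0 0 0.4; 3 -15 0 0 0 0.5; 4 -18 0 0 0 0.6; 5 -20 0 0 0 0.7; 5 -22 0 0 0 0.8; 6 -24 0 0 0 0.9; 7 -26 0 0 0 1; 7 -28 0 0 0 1.1; 7.8 -30 0 0 0 1.2'; python3 -m crank '0 -1 0 0 0 0.1; 0 -2 0 0 0 0.2; 0 -2.6 0 0 0 0.3; 0 -2.6 0 0 0 0.4; 0 -2.6 0 0 0 0.4; 0 -2.6 0 0 0 0.4'; python3 - <<'E'
from h import *
p,d=snap('top');ps,ds=snap('scene')
o=np.zeros((360,800,3),np.uint8)
o[:,:400]=cv2.resize(p[60:240,240:440],None,fx=2,fy=2,interpolation=3)
o[:,400:]=cv2.resize(ps[120:300,260:460],None,fx=2,fy=2,interpolation=3)
cv2.imwrite('pics/c4.png',o[:,:,::-1])
E
```

```text
time_s: 22.05
eef_pos: [0.6221, -0.031, 0.3517]
tool_rot: [-3.138, 0.001, 1.08]
wrist_force: [-0.8, -0.1, -2.0]
finger_gap: 0.0238
grasp_force: 30.0
time_s: 22.65
eef_pos: [0.6226, -0.0562, 0.3527]
tool_rot: [-3.139, -0.0, 1.474]
wrist_force: [-0.1, -0.5, -2.3]
finger_gap: 0.0237
grasp_force: 30.0
```

View pics/c4.png

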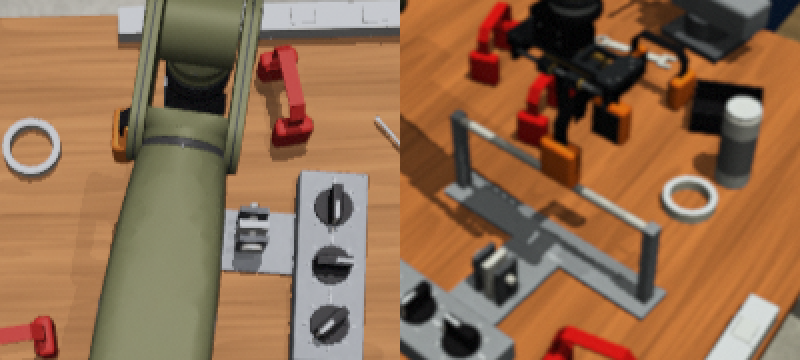

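The view shows the defender held level over the rail, one cup on each side (scene crop (560,160) and (612,120)). Lowering it now.

```bash
python3 -m crank '0 0 -3 0 0 0; 0 0 -6 0 0 0; 0 0 -9 0 0 0; 0 0 -12 0 0 0; 0 0 -15 0 0 0; 0 0 -17 0 0 0; 0 0 -18 0 0 0; 0 0 -18.5 0 0 0; 0 0 -18.5 0 0 0';python3 -m crank '0 0 -0.4 0 0 0; 0 0 -0.4 0 0 0'
```

```text
time_s: 23.65
eef_pos: [0.6231, -0.0562, 0.1698]
tool_rot: [3.141, -0.0, 1.476]
wrist_force: [0.8, 0.3, -0.7]
finger_gap: 0.0235
grasp_force: 30.0
time_s: 23.85
eef_pos: [0.6235, -0.0564, 0.1665]
tool_rot: [3.14, 0.0, 1.476]
wrist_force: [-0.2, -0.1, -2.9]
finger_gap: 0.0237
grasp_force: 30.0
```

```bash
python3 -m crank '0 0 -0.3 0 0 0; 0 0 -0.3 0 0 0'|egrep 'eef|wrist'; python3 -m crank '0 0 0 0 0 0; 0 0 0 0 0 0; 0 0 0 0 0 0; 0 0 0 0 0 0; 0 0 2 0 0 0; 0 0 5 0 0 0; 0 0 10 0 0 0; -3 5 12 0 0 -0.1; -6 10 12 0 0 -0.3; -10 15 12 0 0 -0.4; -11 20 12 0 0 -0.55; -12 25 12 0 0 -0.7' 4.5; python3 - <<'E'
from h import *
p,d=snap('top');X=cloud('top',d);ps,ds=snap('scene');Y=cloud('scene',ds)
o=np.zeros((360,800,3),np.uint8)
o[:,:400]=cv2.resize(p[60:240,240:440],None,fx=2,fy=2,interpolation=3)
o[:,400:]=cv2.resize(ps[120:300,260:460],None,fx=2,fy=2,interpolation=3)
cv2.imwrite('pics/c5.png',o[:,:,::-1])
for Z in(X,Y):
  m=(abs(Z[...,0]-.50)<.08)&(abs(Z[...,1]-.437)<.06)&(Z[...,2]>.117)&(Z[...,2]<.14);q=Z[m]
  if len(q)>20:print(len(q),cv2.minAreaRect((q[:,:2]*1000).astype(np.float32)),np.median(q,0))
E
```

```text
eef_pos: [0.6237, -0.0565, 0.1637]
wrist_force: [0.9, -0.2, 0.9]
time_s: 25.25
eef_pos: [0.5131, 0.1549, 0.2831]
tool_rot: [3.141, -0.001, 0.796]
wrist_force: [0.3, 0.7, -0.4]
finger_gap: 0.0452
grasp_force: 0.0
278 ((499.46588134765625, 437.3280334472656), (26.18120765686035, 108.1064453125), 82.65898895263672) [0.49805302 0.43733961 0.12480956]
123 ((505.26068115234375, 436.4270324707031), (32.51564407348633, 108.71511840820312), 84.73994445800781) [0.50770006 0.43526923 0.12446527]
```

View pics/c5.png

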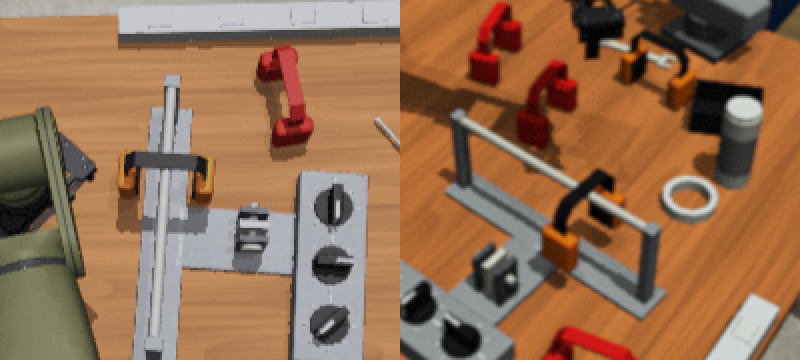

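The first defender hangs square on the rail at top crop (167,158), one cup on each side. The second is still at (0.500, 0.437).

```bash
python3 -m crank '-1 4 0 0 0 -0.1; -4 26.5 -4 0 0 -0.9; -4 26.5 -4 0 0 -0.9; -4 26.5 -4 0 0 -0.9; -4 26.5 -4 0 0 -0.9; -4 26.5 -9 0 0 -0.9; -4 26.5 -13 0 0 -0.9; -4 26.5 -13 0 0 -0.9; -4 26.5 -13 0 0 -0.9' 4.5
```

```text
time_s: 26.25
eef_pos: [0.4737, 0.4171, 0.1503]
tool_rot: [3.138, 0.004, -0.095]
wrist_force: [-0.0, 0.2, 0.1]
finger_gap: 0.0451
grasp_force: 0.0
```

```bash
python3 -m crank '-0.6 2.3 0 0 0 -0.02; -0.6 2.3 0 0 0 -0.02; -0.6 2.3 0 0 0 -0.02'
```

```text
time_s: 26.55
eef_pos: [0.4702, 0.4415, 0.1558]
tool_rot: [-3.139, -0.004, -0.117]
wrist_force: [0.2, -0.2, 0.8]
finger_gap: 0.0447
grasp_force: 0.0
```

```bash
python3 -m crank '-0.3 0 -2.5 0 0 0; -0.3 0 -5 0 0 0; -0.3 0 -5 0 0 0; -0.3 0 -5 0 0 0'|egrep 'eef|force'; python3 -m crank '0 0 0 0 0 0; 0 0 0 0 0 0; 0 0 0 0 0 0; 0 0 0 0 0 0; 0 0 0 0 0 0; 0 0 0 0 0 0' 1; python3 -m crank '0 0 2 0 0 0; 0 0 5 0 0 0; 0 0 9 0 0 0; 0 0 13 0 0 0; 0 0 17 0 0 0; 0 0 21 0 0 0; 0 0 25 0 0 0; 0 0 25 0 0 0'
```

```text
eef_pos: [0.4662, 0.4409, 0.1036]
wrist_force: [0.1, 1.0, 0.5]
grasp_force: 0.0
time_s: 27.55
eef_pos: [0.466, 0.4422, 0.1038]
tool_rot: [-3.14, -0.001, -0.117]
wrist_force: [0.5, 0.6, 4.7]
finger_gap: 0.0236
grasp_force: 30.0
time_s: 28.35
eef_pos: [0.4669, 0.4427, 0.3598]
tool_rot: [-3.134, -0.008, -0.117]
wrist_force: [0.0, -0.4, -0.5]
finger_gap: 0.0234
grasp_force: 30.0
```

```bash
python3 -m crank '0 -4 0 0 0 0.1; 0 -8 0 0 0 0.2; 0 -12 0 0 0 0.3; 0 -16 0 0 0 0.4; 0 -20 0 0 0 0.5; 0 -24 0 0 0 0.6; 0 -28 0 0 0 0.7; 0 -32 0 0 0 0.8; 0 -36 0 0 0 0.9; 1 -40 0 0 0 1; 1 -43 0 0 0 1.1; 1.4 -45 0 0 0 1.2'|egrep 'eef|rot'; python3 -m crank '0 -1 0 0 0 0.1; 0 -2 0 0 0 0.2; 0 -3.4 0 0 0 0.3; 0 -3.4 0 0 0 0.393; 0 -3.4 0 0 0 0.393; 0 -3.4 0 0 0 0.393'
```

```text
eef_pos: [0.4785, -0.0105, 0.3501]
tool_rot: [-3.138, 0.002, 1.085]
time_s: 30.15
eef_pos: [0.479, -0.0424, 0.351]
tool_rot: [-3.139, -0.0, 1.474]
wrist_force: [-0.5, -0.1, -2.1]
finger_gap: 0.0235
grasp_force: 30.0
```

```bash
python3 -m crank '0 0 -3 0 0 0; 0 0 -6 0 0 0; 0 0 -9 0 0 0; 0 0 -12 0 0 0; 0 0 -15 0 0 0; 0 0 -17 0 0 0; 0 0 -18 0 0 0; 0 0 -18.8 0 0 0; 0 0 -18.8 0 0 0;  0 0 -18.8 0 0 0'
```

```text
time_s: 31.15
eef_pos: [0.4801, -0.0425, 0.1657]
tool_rot: [3.14, 0.0, 1.475]
wrist_force: [0.4, 1.1, -1.0]
finger_gap: 0.0237
grasp_force: 30.0
```

```bash
python3 -m crank '0 0 -0.3 0 0 0; 0 0 -0.5 0 0 0; 0 0 -0.5 0 0 0'|egrep 'eef|wrist'; python3 -m crank '0 0 0 0 0 0; 0 0 0 0 0 0; 0 0 0 0 0 0; 0 0 0 0 0 0; 0 0 2 0 0 0; 0 0 5 0 0 0; 0 0 10 0 0 0; -2 -5 12 0 0 0; -4 -10 12 0 0 0; -6 -15 12 0 0 0; -8 -20 12 0 0 0; -9 -23 12 0 0 0' 4; python3 - <<'E'
from h import *
p,d=snap('top');ps,ds=snap('scene')
o=np.zeros((360,800,3),np.uint8)
o[:,:400]=cv2.resize(p[60:240,240:440],None,fx=2,fy=2,interpolation=3)
o[:,400:]=cv2.resize(ps[120:300,260:460],None,fx=2,fy=2,interpolation=3)
cv2.imwrite('pics/c6.png',o[:,:,::-1])
E
```

```text
eef_pos: [0.4804, -0.0427, 0.1613]
wrist_force: [-1.2, -0.4, 3.9]
time_s: 32.65
eef_pos: [0.3884, -0.2738, 0.2798]
tool_rot: [3.141, 0.0, 1.476]
wrist_force: [1.6, -0.6, -0.2]
finger_gap: 0.0401
grasp_force: 0.0
```

View pics/c6.png

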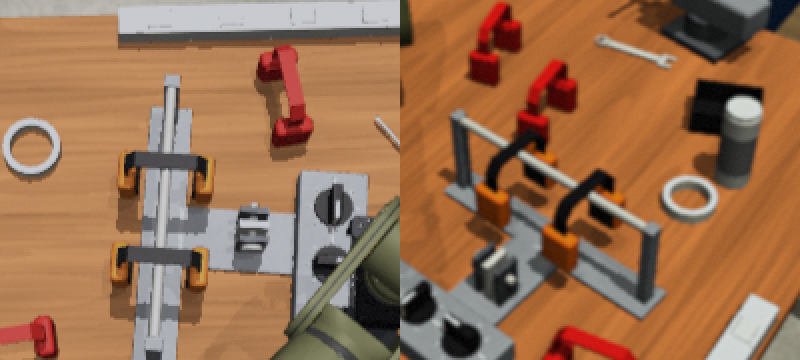

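Both defenders hang square, at top crop (167,160) and (160,253). Now I lock up, starting with dial 1 turned clockwise.

```bash
python3 -m crank '0.6 0.2 -5 0 0 0.12; 0.6 0.2 -10 0 0 0.24; 0.6 0.2 -11 0 0 0.36; 0.6 0.2 -12 0 0 0.48; 0.6 0.2 -12 0 0 0.6; 0.6 0.2 -12 0 0 0.72; 0.6 0.2 -12 0 0 0.785; 0.6 0.2 -12 0 0 0.785; 0.6 0.2 -12 0 0 0.785'
```

```text
time_s: 33.65
eef_pos: [0.3957, -0.2698, 0.1594]
tool_rot: [3.141, -0.0, 2.26]
wrist_force: [-0.7, -0.1, -0.8]
finger_gap: 0.0402
grasp_force: 0.0
```

```bash
python3 -m crank '-0.1 -0.2 -5 0 0 0; -0.1 -0.2 -9.8 0 0 0; -0.1 -0.2 -9.8 0 0 0; -0.1 -0.2 -9.8 0 0 0'|egrep 'eef|force';python3 -m crank '0 0 0 0 0 0; 0 0 0 0 0 0; 0 0 0 0 0 0; 0 0 0 0 0 0; 0 0 0 0 0 0' 0.8|egrep 'eef|force';  python3 -m crank '0 0 0 0 0 -0.12; 0 0 0 0 0 -0.24; 0 0 0 0 0 -0.36; 0 0 0 0 0 -0.48; 0 0 0 0 0 -0.6; 0 0 0 0 0 -0.72; 0 0 0 0 0 -0.84; 0 0 0 0 0 -0.96; 0 0 0 0 0 -0.96;  0 0 0 0 0 -0.96'; python3 -m crank '0 0 0 0 0 0; 0 0 0 0 0 0; 0 0 5 0 0 0; 0 0 9 0 0 0; 9.3 -0.9 9 0 0 0.176; 9.3 -0.9 9 0 0 0.176; 9.3 -0.9 9 0 0 0.176; 9.3 -0.9 9 0 0 0.176' 4
```

```text
eef_pos: [0.3942, -0.2718, 0.0611]
wrist_force: [1.0, -0.1, 0.7]
grasp_force: 0.0
eef_pos: [0.3948, -0.2722, 0.062]
wrist_force: [1.7, 2.0, 3.0]
grasp_force: 30.0
time_s: 35.55
eef_pos: [0.3945, -0.2723, 0.062]
tool_rot: [-3.141, -0.0, 1.303]
wrist_force: [-2.1, 2.0, 4.9]
finger_gap: 0.016
grasp_force: 30.0
time_s: 36.35
eef_pos: [0.4875, -0.281, 0.1505]
tool_rot: [-3.14, -0.001, 1.478]
wrist_force: [0.4, -0.4, 0.6]
finger_gap: 0.04
grasp_force: 0.0
```

```bash
python3 -m crank '0.1 0 -5 0 0 0; 0.1 0 -8.8 0 0 0; 0.1 0 -8.8 0 0 0; 0.1 0 -8.8 0 0 0'|egrep 'eef|force';python3 -m crank '0 0 0 0 0 0; 0 0 0 0 0 0; 0 0 0 0 0 0; 0 0 0 0 0 0; 0 0 0 0 0 0' 0.8|egrep 'eef|force';  python3 -m crank '0 0 0 0 0 -0.12; 0 0 0 0 0 -0.24; 0 0 0 0 0 -0.36; 0 0 0 0 0 -0.48; 0 0 0 0 0 -0.6; 0 0 0 0 0 -0.72; 0 0 0 0 0 -0.84; 0 0 0 0 0 -0.96; 0 0 0 0 0 -0.96;  0 0 0 0 0 -0.96'; python3 -m crank '0 0 0 0 0 0; 0 0 0 0 0 0; 0 0 5 0 0 0; 0 0 9 0 0 0; 9.3 -0.9 9 0 0 -0.61; 9.3 -0.9 9 0 0 -0.61; 9.3 -0.9 9 0 0 -0.61; 9.3 -0.9 9 0 0 -0.61; 9.3 -0.9 9 0 0 -0.61; 9.3 -0.9 9 0 0 -0.61' 4
```

```text
eef_pos: [0.4871, -0.281, 0.0633]
wrist_force: [-0.3, -1.2, 0.2]
grasp_force: 0.0
eef_pos: [0.4891, -0.2816, 0.0645]
wrist_force: [0.8, 0.6, 3.2]
grasp_force: 30.0
time_s: 38.25
eef_pos: [0.4884, -0.2812, 0.0645]
tool_rot: [-3.141, 0.0, 0.516]
wrist_force: [-2.4, 1.1, 5.0]
finger_gap: 0.0158
grasp_force: 30.0
time_s: 39.25
eef_pos: [0.5812, -0.2902, 0.1531]
tool_rot: [-3.141, 0.001, -0.091]
wrist_force: [-0.8, -1.1, -0.1]
finger_gap: 0.0399
grasp_force: 0.0
```

```bash
python3 -m crank '0.1 0 -5 0 0 0; 0.1 0 -9 0 0 0; 0.1 0 -9 0 0 0; 0.1 0 -9 0 0 0'|egrep 'eef|force';python3 -m crank '0 0 0 0 0 0; 0 0 0 0 0 0; 0 0 0 0 0 0; 0 0 0 0 0 0; 0 0 0 0 0 0' 0.8|egrep 'eef|force';  python3 -m crank '0 0 0 0 0 0.12; 0 0 0 0 0 0.24; 0 0 0 0 0 0.36; 0 0 0 0 0 0.48; 0 0 0 0 0 0.6; 0 0 0 0 0 0.72; 0 0 0 0 0 0.84; 0 0 0 0 0 0.96; 0 0 0 0 0 0.96;  0 0 0 0 0 0.96'; python3 -m crank '0 0 0 0 0 0; 0 0 0 0 0 0; 0 0 5 0 0 0; 0 0 10 0 0 0; 0 0 15 0 0 0; -5 -3 18 0 0 0; -10 -6 18 0 0 0; -15 -9 18 0 0 0; -20 -12 18 0 0 0; -25 -15 18 0 0 0; -25 -15 18 0 0 0; -25 -15 18 0 0 0' 4; python3 - <<'E'
from h import *
p,d=snap('top');ps,ds=snap('scene')
o=np.zeros((360,800,3),np.uint8)
o[:,:400]=cv2.resize(p[60:240,240:440],None,fx=2,fy=2,interpolation=3)
o[:,400:]=cv2.resize(ps[120:300,260:460],None,fx=2,fy=2,interpolation=3)
cv2.imwrite('pics/c7.png',o[:,:,::-1])
E
```

```text
eef_pos: [0.582, -0.2902, 0.0634]
wrist_force: [-0.1, -0.5, 0.1]
grasp_force: 0.0
eef_pos: [0.5829, -0.2896, 0.0646]
wrist_force: [-2.1, 3.9, 5.2]
grasp_force: 30.0
time_s: 41.15
eef_pos: [0.5832, -0.2903, 0.0646]
tool_rot: [3.14, -0.001, 0.864]
wrist_force: [0.4, 3.6, 5.4]
finger_gap: 0.0158
grasp_force: 30.0
time_s: 42.35
eef_pos: [0.328, -0.4427, 0.243]
tool_rot: [-3.14, 0.002, 0.859]
wrist_force: [-0.0, 0.5, -0.2]
finger_gap: 0.0403
grasp_force: 0.0
```

View pics/c7.png

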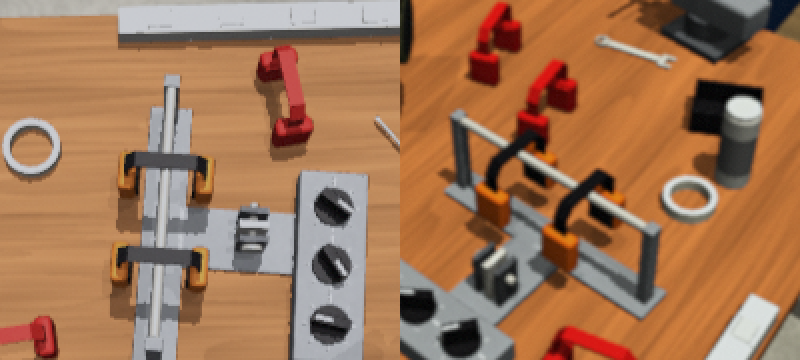

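All three dials are off their code marks, both defenders hang and the pin is home, so I hand in.

```bash
python3 -c "
from station import r
print(r.sign_off())"
```

```text
the job is handed in; nothing more can be done
None
```

The job is handed in at about 42 s on the robot's clock, with no verdict returned: code 5-2-4 was set, the pin pushed home, both ear defenders present hung on the rail (no third was on the bench), and every dial turned about 0.96 rad off its code number.

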